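# Seal the airtight canister below the shelf riser

## Robot

A 6-joint arm with a two-finger parallel gripper is mounted at the origin on a cart in front of the work surface, level with it; the furniture and walls round the work are solid. World frame = base frame: x ahead of the robot, y to its left, z up, the work surface at z = 0. Lengths are in m, angles in rad, forces in N, time in s.
With the tool pointing down it reaches from about 0.4 to 0.825 m from the base axis. Payload 7 kg.
Tool frame: the origin (TCP) lies at the very end of the fingers, on their centre line; the grasp point (between the pads) lies arm.grip_point_offset behind it (arm.grip_point_offset is the distance from the TCP to the grasp point, in m); z points along the fingers, y is the line along which they close (so a half turn about z gives the same grasp; the last joint's range is limited). The gripper opens to 88 mm and grips with 3 to 60 N. Pads are 19 mm wide; open, the fingers measure 130 mm over their backs; the gripper's body (78 mm by 193 mm) begins 47 mm behind the grasp point.
Start: joints at [-0.827, 0.359, 0.012, 0, -1.224, -0.288], TCP at [0.297, -0.606, 0.204] pointing down, gripper open.
Joint ranges: [-3.07, 3.07], [-1.43, 2.12], [-1.02, 1.25], [-3.03, 1.67], [-3.05, -0], [-3.03, 3.03]. Speed limits (rad/s): [2.39, 2.39, 3.01, 3.14, 3.14, 3.14].

## Interface

Orientations are given as [roll, pitch, yaw] about the fixed x, y, z axes, in that order (R = Rz(yaw) Ry(pitch) Rx(roll)).
In Python, from station import arm gives the robot as it stands.
- The arm moves only by the shell command python3 -m crank 'ROWS' [OPENING] [FORCE]. ROWS is JSON, a list of rows, each an object of numbers: "dx", "dy", "dz": the shift along the tool's x, y, z in cm; "wx", "wy", "wz": the turn, a rotation vector about the tool's x, y, z in degrees. A call has exactly 10 rows; each row is the pose to reach, as a shift and turn from the pose commanded when the call began, along the tool's axes at that moment; what a row does not reach only later rows make up. A row lasts 1/8 s, in which the tool goes at most 62.5 mm and 10.7 degrees, less where a joint would pass 70% of its speed; a pose out of reach is approached as far as the arm can. A call with a gripper value outside its range is refused whole. OPENING is the finger opening in cm, from 0 to 8.76, set as the call begins (- or left out, the last holds). The fingers move at their own pace and stop on an object; FORCE is the grip in N (left out, the last holds). Time passes only in rows, so rows that repeat a pose let the fingers close, or fill a call up. It gives the time, the measured TCP pose, the force, the opening and the grip force at its end, in the units of the state.
- arm.get_state(): the state, without advancing time (a new reading comes with each control period).
- arm.grab_frame(name): name is "scene" or "side" or "wrist"; returns the picture (384x512x3 uint8, red, green, blue); there is no depth.
- arm.calibration(name): a dict with "fx", "fy", "cx", "cy" (pixels), "world_from_camera" (4x4, takes a point from camera to world coordinates). Camera axes: x right, y down, z forward; pixel columns grow to the right and rows downward; lengths in m; the calibration is good to about 2 mm. The wrist camera is an equidistant fisheye: a pixel r from the principal point sees the ray r / f radians off the axis. A picture is of the moment at which its call begins: read the wrist's pose just before it. calibration takes no time and is no camera call; for the wrist camera it gives the pose at the moment of the call.
- arm.job_done(): hands the job in; it is judged then, once.
Trained networks look in the newest picture that a camera, given by its name, has taken for a name from the list of things; names that differ only in an ending like _2 or _b are one class to them, and where a whole thing is asked for, a point or a joint stands for the part that bears it (a point fixed in the world has none). Each returns a list of dicts, best first, with "confidence" (0 to 1); they miss things now and then, are a little off and sometimes report something else, mostly with a low value. They report only what shows in the picture. A call takes as long as a camera call.
- arm.find_in(camera, query): "centre" ([x, y, z] in m, in world coordinates, good to about 4 mm: the middle of the surface that is visible of it).
- arm.masks_of(camera, query): "pixels" (384x512 bool, what is visible of it).
- arm.mark_of(camera, query): "centre" ([x, y, z] in m, in world coordinates, good to about 4 mm: a listed point, or the origin of a listed thing).
The state is a dict: "t": time; "q": joint angles; "qd": joint speeds; "joint_efforts": joint torques, N m; "eef_pos": TCP position; "ee_rot": TCP orientation; "force": force on the tool from outside, world axes, zero at the start; "moment": the same for the moment, N m; "width": finger opening in m; "gripper_force": force on a finger pad.
Only numpy, scipy, OpenCV 4.12 (cv2) and the standard library are available. Lean on these libraries where they do the work, as an engineer would, in place of code of your own. Each camera call takes 0.05 s, during which the arm holds its last target. There are 200 camera calls.

## Task

Close the round white canister airtight: lift the lid by its knob, set it on the mouth and let go, then press it down near its edge, point by point all the way round, including the rear edge below the shelf, until the seal is fully home everywhere and the lid lies flush. Press firmly but never so hard that the canister could crack, and leave the cartons, the tin and the vial where they stand.

Things in the scene. Friction and masses are not known exactly. Their poses are not given: they have to be found in the camera images.
- canister: White round airtight canister, open, fixed to the desk: rim 152 mm outside, 14 mm wide, mouth 124 mm, 70 mm high; blister pack and ampoules inside. Origin: centre of its underside on the desk; z up; x points away from the robot, squarely towards the shelf riser behind. The lid's origin is 67 mm above it when laid on the raised seal, 63 mm when fully seated (disc top 79 mm).
- lid: Loose grey push-on lid, about 250 g: plug 114 mm in diameter, 8 mm deep with tapered foot (enters the mouth with 5 mm to spare all round), above it a flat disc 156 mm in diameter, 8 mm thick, and in its middle an upright round knob, 36 mm in diameter, 24 mm high. Origin: centre of the plug's underside; z up. Starts flat on the desk on its plug, left of the canister.
- lid_knob (a point): Centre of the top of the lid's knob, 40 mm above the lid's origin; the disc's top is 16 mm above the origin.
- riser: Fixed white shelf riser behind the canister, same origin and axes. Board 310 mm wide, 135 mm deep, underside 168 and top 182 mm up; its front edge and side panels (inner faces at y = +-139 mm) start at x = +76 mm. With the cartons on it there is no room for an upright gripper over the lid's rear: lean the tool 25 to 30 degrees, body towards the robot, fingertips pointing in under the board.
- carton_left: Loose small carton, 40x50x70 mm, on the left of the riser board; origin: centre of its underside. Leave alone.
- carton_mid: Loose small carton, 36x68x64 mm, on the middle of the riser board; origin: centre of its underside. Leave alone.
- carton_right: Loose small carton, 45x64x78 mm, on the right of the riser board; origin: centre of its underside. Leave alone.
- brown_jar: Loose round brown tin, 75 mm in diameter, 74 mm high, on the desk just in front of the canister (robot side); origin: centre of its underside. Leave alone.
- amber_vial: Loose amber glass vial with white cap, 46 mm in diameter, 92 mm high, on the desk beyond the lid, left of the riser; origin: centre of its underside. Leave alone.
- seal_0 (a joint): Black rubber gasket segment at the rear (+x, under the shelf edge), a 48 degree arc in the rim, highest at its middle, 68 mm from the axis. 0 = raised (5 mm proud), 0.004 = fully down. Each slides stiffly, yields at about 12 N and stays where pushed. Pushing the disc near its edge over a segment drives it down (the far edge may lift 10 mm); a push in the middle is shared by all.
- seal_1 (a joint): Black rubber gasket segment on the left (72 degrees from +x towards +y), a 48 degree arc in the rim, highest at its middle, 68 mm from the axis. 0 = raised (5 mm proud), 0.004 = fully down. As seal_0.
- seal_2 (a joint): Black rubber gasket segment front left (144 degrees), a 48 degree arc in the rim, highest at its middle, 68 mm from the axis. 0 = raised (5 mm proud), 0.004 = fully down. As seal_0.
- seal_3 (a joint): Black rubber gasket segment front right (216 degrees), a 48 degree arc in the rim, highest at its middle, 68 mm from the axis. 0 = raised (5 mm proud), 0.004 = fully down. As seal_0.
- seal_4 (a joint): Black rubber gasket segment on the right (288 degrees), a 48 degree arc in the rim, highest at its middle, 68 mm from the axis. 0 = raised (5 mm proud), 0.004 = fully down. As seal_0.

How it is judged:
On the way, in this order (a step that is already met when the one before it is completed fails the run):
1. the lid lies on the canister with its plug in the mouth, let go (horizontal distance between lid and canister below 0.008 m and z of lid in the frame of canister below 0.0715 m and angle between lid's own z axis and vertical below 0.12 rad and contact force between the fingers and lid below 0.3 N), for 0.2 s.
2. all five seal segments are pressed home under the lid (horizontal distance between lid and canister below 0.008 m and value of joint each of seal_0, seal_1, seal_2, seal_3, seal_4 above 0.0025 m), for 0.2 s.
At the end, for the whole second after the job is handed in: The lid lies at rest on the canister, centred within 8 mm, level within 2 degrees, its origin less than 66 mm above the canister's origin, all five seal segments pushed down more than 2.5 of their 4 mm, and the robot has let go (all of step 2 and z of lid in the frame of canister below 0.066 m and angle between lid's own z axis and vertical below 0.035 rad and linear speed of lid below 0.02 m/s and contact force between the fingers and lid below 0.3 N); the robot touches nothing.
It fails at once if the lid is pressed onto the canister with more than 55 N (contact force between lid and canister above 55 N).
It fails at once if a carton, the tin or the vial is shifted more than 30 mm (distance of any of carton_left, carton_mid, carton_right, brown_jar, amber_vial from where it was at the start of the episode above 0.03 m).
It also fails if it takes over 61 s, if anything falls off the work surface, if the arm or the gripper's body presses on something with over 40 N, if the wrist force passes 120 N, or if a joint passes its speed limit or range.

## Working session

There is one attempt and no reset: what is moved stays moved. The work goes in short steps, Python scripts to look and compute and a shell command to move; the robot and the scene stay as the last step left them, time stands still between calls to the robot, and variables do not carry over. Pictures are saved under pics/ and viewed, at most 10 in all, crops included, and the job is handed in when it is done.

```bash
ls; mkdir -p pics; python3 - <<'E'
from station import arm
import cv2,numpy as np
np.set_printoptions(precision=4,suppress=True)
s=arm.get_state();print(s['t'],s['eef_pos'],s['ee_rot'],s['width'],arm.grip_point_offset)
for c in ['scene','side']:
    im=arm.grab_frame(c);cv2.imwrite(f'pics/{c}0.png',im[...,::-1])
    for n in ['canister','lid','lid_knob','riser','brown_jar','amber_vial','carton_mid']:
        print(c,n,[(np.array(d['centre']).round(4),round(d['confidence'],2)) for d in arm.mark_of(c,n)[:2]])
print(arm.get_state()['t'])
E
```

```text
pics
0.0 [ 0.2969 -0.6056  0.203 ] [ 3.1399 -0.0001 -2.6859] 0.08776365264003023 0.0188
scene canister []
scene lid [(array([ 0.4523,  0.4018, -0.0016]), 0.62), (array([0.7155, 0.2963, 0.181 ]), 0.35)]
scene lid_knob [(array([0.458 , 0.4019, 0.0413]), 0.78)]
scene riser []
scene brown_jar [(array([ 0.4188,  0.1928, -0.0005]), 0.7)]
scene amber_vial [(array([0.6191, 0.4534, 0.0024]), 0.59)]
scene carton_mid [(array([0.6899, 0.2073, 0.1806]), 0.69)]
side canister [(array([ 0.563 ,  0.2077, -0.0011]), 0.72)]
side lid [(array([ 0.451 ,  0.4026, -0.0007]), 0.77), (array([0.713 , 0.2895, 0.1861]), 0.4)]
side lid_knob [(array([0.4562, 0.406 , 0.0356]), 0.89)]
side riser []
side brown_jar [(array([0.4172, 0.1969, 0.0013]), 0.83)]
side amber_vial [(array([ 0.6182,  0.4535, -0.0025]), 0.91), (array([ 0.4544,  0.4044, -0.0003]), 0.4)]
side carton_mid [(array([0.6904, 0.2056, 0.1833]), 0.93)]
0.8
```

View pics/scene0.png

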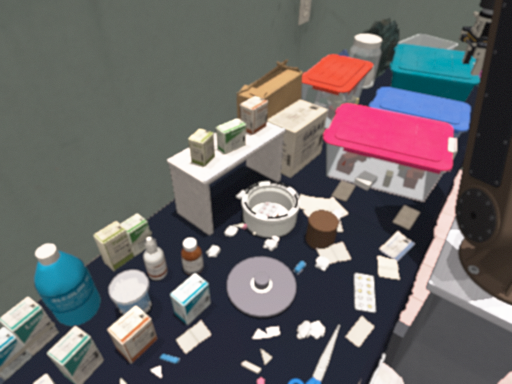

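View pics/side0.png

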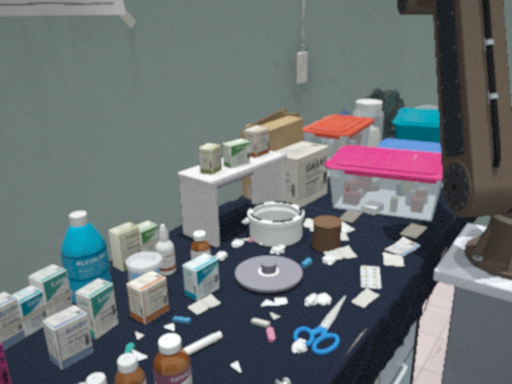

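The pictures show the lid at scene (262,286) and the open canister at (270,208), with the tin at (322,229) in front of it and the riser behind. This matches the networks' positions.

```bash
cat > h.py <<'E'
from station import arm
import numpy as np,cv2
from scipy.spatial.transform import Rotation as Ro
np.set_printoptions(precision=4,suppress=True)
def pose():
    s=arm.get_state();return np.array(s['eef_pos']),Ro.from_euler('xyz',s['ee_rot']),s
def delta(p,rpy,p0=None,R0=None):
    "shift (cm) & rotvec (deg) in current tool axes to reach world pose"
    if p0 is None: p0,R0,_=pose()
    R=Ro.from_euler('xyz',rpy) if not isinstance(rpy,Ro) else rpy
    return R0.inv().apply(np.array(p)-p0)*100, np.degrees((R0.inv()*R).as_rotvec())
def ray(cam,uv,z,K=None):
    K=K or arm.calibration(cam);u=(np.array(uv,float)-[K['cx'],K['cy']])/[K['fx'],K['fy']]
    T=np.array(K['world_from_camera'])
    if cam=='wrist':
        r=np.linalg.norm(u);d=np.r_[u/r*np.sin(r),np.cos(r)]
    else: d=np.r_[u,1]
    d=T[:3,:3]@d;return T[:3,3]+d*(z-T[2,3])/d[2]
E
python3 - <<'E'
from h import *
p,R,s=pose();T=np.array(arm.calibration('wrist')['world_from_camera'])
print('cam in tool',R.inv().apply(T[:3,3]-p),R.inv().apply(T[:3,2]))
for c in ['scene','side']:
    for n in ['carton_left','carton_mid','carton_right','canister','riser']:
        for f in ('find_in','mark_of'): print(c,n,f,[(np.array(d['centre']).round(3),round(d['confidence'],2)) for d in getattr(arm,f)(c,n)[:2]])
for y in (0,np.pi):
  print(y,delta([.45,-.1,.25],[np.pi,0,y]),delta([.456,.403,.20],[np.pi,0,y]))
im=cv2.imread('pics/side0.png')[130:260,165:325]
cv2.imwrite('pics/crop1.png',cv2.resize(im,None,fx=4.6,fy=4.6,interpolation=cv2.INTER_CUBIC))
E
```

```text
cam in tool [ 0.071  -0.0005 -0.1811] [-0.2638 -0.0007  0.9646]
scene carton_left find_in [(array([0.701, 0.308, 0.226]), 0.78), (array([0.687, 0.115, 0.24 ]), 0.59)]
scene carton_left mark_of [(array([0.717, 0.293, 0.179]), 0.76), (array([0.452, 0.4  , 0.   ]), 0.74)]
scene carton_mid find_in [(array([0.679, 0.218, 0.222]), 0.6)]
scene carton_mid mark_of [(array([0.69 , 0.207, 0.181]), 0.69)]
scene carton_right find_in [(array([0.685, 0.111, 0.238]), 0.88)]
scene carton_right mark_of [(array([0.703, 0.096, 0.185]), 0.64)]
scene canister find_in [(array([0.557, 0.206, 0.043]), 0.76)]
scene canister mark_of []
scene riser find_in [(array([0.672, 0.308, 0.148]), 0.59)]
scene riser mark_of []
side carton_left find_in [(array([0.701, 0.316, 0.225]), 0.73)]
side carton_left mark_of [(array([0.71 , 0.292, 0.184]), 0.81), (array([0.417, 0.193, 0.   ]), 0.57)]
side carton_mid find_in [(array([0.678, 0.222, 0.222]), 0.76)]
side carton_mid mark_of [(array([0.69 , 0.206, 0.183]), 0.93)]
side carton_right find_in [(array([0.68 , 0.118, 0.227]), 0.7)]
side carton_right mark_of [(array([0.7  , 0.098, 0.179]), 0.7)]
side canister find_in [(array([0.554, 0.237, 0.045]), 0.89), (array([0.402, 0.222, 0.052]), 0.35)]
side canister mark_of [(array([ 0.563,  0.208, -0.001]), 0.72)]
side riser find_in [(array([0.687, 0.33 , 0.116]), 0.79)]
side riser mark_of []
0 (array([-36.0063,  38.7127,  -4.6023]), array([  -0.0021,   -0.0025, -153.8845])) (array([-58.6861,  83.6135,   0.3965]), array([  -0.0021,   -0.0025, -153.8845]))
3.141592653589793 (array([-36.0063,  38.7127,  -4.6023]), array([-0.0018,  0.0015, 26.1155])) (array([-58.6861,  83.6135,   0.3965]), array([-0.0018,  0.0015, 26.1155]))
```

View pics/crop1.png

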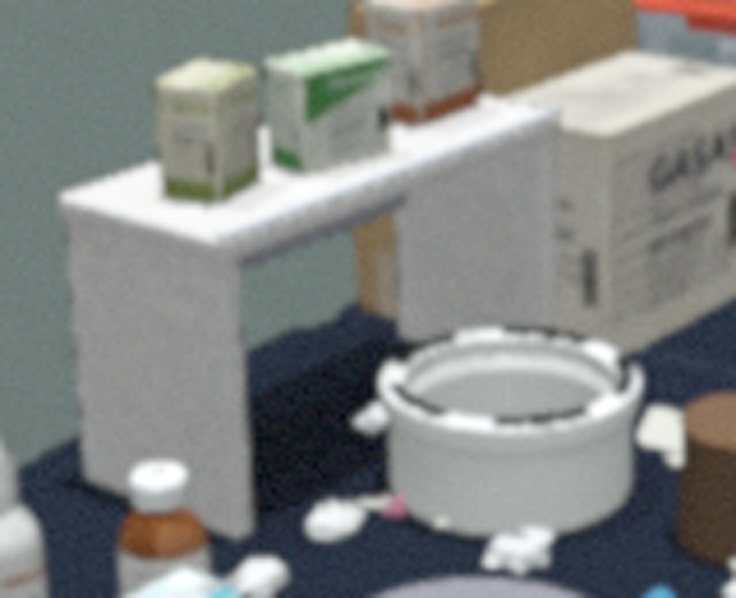

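The crop shows the riser's front top corners at about side (215,183) and (286,155), the rim near crop (510,375), and free space between canister and board. First move: swing to a waypoint, with the tool yawed to 180° so the camera ends up on the robot side.

```bash
python3 -m crank '[{"dx":-4,"dy":4.3,"dz":-0.5,"wz":3},{"dx":-8,"dy":8.6,"dz":-1,"wz":6},{"dx":-12,"dy":12.9,"dz":-1.5,"wz":9},{"dx":-16,"dy":17.2,"dz":-2,"wz":12},{"dx":-20,"dy":21.5,"dz":-2.5,"wz":15},{"dx":-24,"dy":25.8,"dz":-3,"wz":18},{"dx":-28,"dy":30.1,"dz":-3.5,"wz":21},{"dx":-32,"dy":34.4,"dz":-4,"wz":24},{"dx":-36,"dy":38.7,"dz":-4.6,"wz":26.1},{"dx":-36,"dy":38.7,"dz":-4.6,"wz":26.1}]' 8
python3 - <<'E'
from h import *
L=ray('side',[214.6,182.8],.182);Rr=ray('side',[286.3,154.6],.182);B=ray('side',[178.5,173.5],.182)
print(L,Rr,B,np.linalg.norm(L-Rr),np.linalg.norm(B-L));d=L-Rr
print('yaw y-axis',np.degrees(np.arctan2(-d[0],d[1])),'mid',(L+Rr)/2)
print(delta([.455,.403,.16],[np.pi,0,np.pi]))
E
```

```text
[0.6453 0.356  0.182 ] [0.6254 0.0523 0.182 ] [0.7735 0.3503 0.182 ] 0.3043923926289738 0.1283012272379908
yaw y-axis -3.747619229864259 mid [0.6354 0.2041 0.182 ]
(array([-58.5962,  83.6577,   4.3965]), array([-0.0018,  0.0015, 26.1155]))$[0]: bad value
```

```bash
python3 -m crank '[{"dx":-4.0,"dy":4.3,"dz":-0.5,"wx":0,"wy":0,"wz":3},{"dx":-8,"dy":8.6,"dz":-1,"wx":0,"wy":0,"wz":6},{"dx":-12,"dy":12.9,"dz":-1.5,"wx":0,"wy":0,"wz":9},{"dx":-16,"dy":17.2,"dz":-2,"wx":0,"wy":0,"wz":12},{"dx":-20,"dy":21.5,"dz":-2.5,"wx":0,"wy":0,"wz":15},{"dx":-24,"dy":25.8,"dz":-3,"wx":0,"wy":0,"wz":18},{"dx":-28,"dy":30.1,"dz":-3.5,"wx":0,"wy":0,"wz":21},{"dx":-32,"dy":34.4,"dz":-4,"wx":0,"wy":0,"wz":24},{"dx":-36,"dy":38.7,"dz":-4.6,"wx":0,"wy":0,"wz":26.1},{"dx":-36,"dy":38.7,"dz":-4.6,"wx":0,"wy":0,"wz":26.1}]' 8
```

```text
t: 3.05
eef_pos: [0.4513, -0.0968, 0.2507]
ee_rot: [3.141, 0.002, -3.136]
force: [0.4, -1.3, 1.1]
width: 0.08
gripper_force: 0.0
```

```bash
python3 -m crank '[{"dx":0,"dy":6,"dz":0,"wx":0,"wy":0,"wz":0.5},{"dx":0,"dy":12,"dz":0,"wx":0,"wy":0,"wz":1},{"dx":0,"dy":18,"dz":0,"wx":0,"wy":0,"wz":1.5},{"dx":0,"dy":24,"dz":1,"wx":0,"wy":0,"wz":2},{"dx":0,"dy":30,"dz":2,"wx":0,"wy":0,"wz":2.5},{"dx":0,"dy":36,"dz":4,"wx":0,"wy":0,"wz":3},{"dx":0,"dy":42,"dz":6,"wx":0,"wy":0,"wz":3.5},{"dx":-0.4,"dy":48,"dz":8,"wx":0,"wy":0,"wz":3.7},{"dx":-0.4,"dy":50,"dz":9,"wx":0,"wy":0,"wz":3.7},{"dx":-0.4,"dy":50,"dz":9,"wx":0,"wy":0,"wz":3.7}]' 8
python3 - <<'E'
from h import *
im=arm.grab_frame('wrist');cv2.imwrite('pics/w1.png',im[...,::-1])
K=arm.calibration('wrist');np.save('K.npy',K,allow_pickle=True)
for n in ['lid_knob','lid','canister']: print(n,[(np.array(d['centre']),round(d['confidence'],2)) for d in arm.mark_of('wrist',n)[:2]])
E
```

```text
t: 4.3
eef_pos: [0.4537, 0.3999, 0.1582]
ee_rot: [-3.139, -0.001, 3.078]
force: [0.2, 0.2, -0.2]
width: 0.0802
gripper_force: 0.0
lid_knob [(array([0.4539, 0.4058, 0.0353]), 0.72)]
lid [(array([ 0.4579,  0.4066, -0.0046]), 0.87)]
canister []
```

View pics/w1.png

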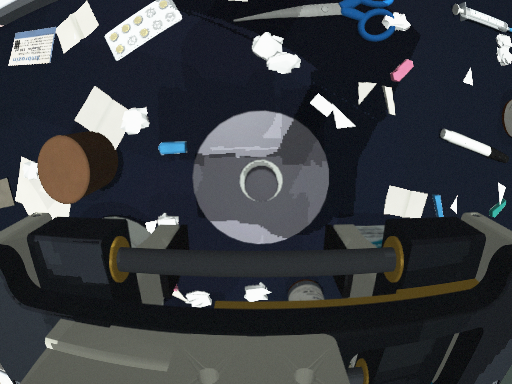

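The wrist picture shows the lid disc spanning columns 193–329 and rows 110–244, with the knob top near (261,180). The fingers straddle it.

```bash
python3 - <<'E'
from h import *
K=np.load('K.npy',allow_pickle=True).item()
P=np.array([ray('wrist',q,.016,K) for q in ([193,177],[329,177],[261,110],[261,244])]);print(P,P.mean(0),np.linalg.norm(P[0]-P[1]),np.linalg.norm(P[2]-P[3]))
print(ray('wrist',[261,180],.040,K))
for m in arm.masks_of('wrist','lid')[:1]:
    M=m['pixels'].astype(np.uint8);c=max(cv2.findContours(M,0,1)[0],key=cv2.contourArea)[:,0]
    W=np.array([ray('wrist',q,.016,K)[:2] for q in c]).astype(np.float32);print(cv2.minEnclosingCircle(W),cv2.fitEllipse(W*1000))
print(pose()[0])
E
```

```text
[[0.4473 0.3272 0.016 ]
 [0.457  0.4812 0.016 ]
 [0.3785 0.4085 0.016 ]
 [0.534  0.3991 0.016 ]] [0.4542 0.404  0.016 ] 0.15430062541387704 0.1558070538543437
[0.4505 0.4037 0.04  ]
((0.4553799331188202, 0.4034092426300049), 0.07812564074993134) ((455.5328369140625, 403.35345458984375), (153.30027770996094, 153.713623046875), 44.990848541259766)
[0.4543 0.3989 0.161 ]
```

```bash
python3 -m crank '[{"dx":-0.1,"dy":0.45,"dz":2,"wx":0,"wy":0,"wz":0},{"dx":-0.1,"dy":0.45,"dz":4,"wx":0,"wy":0,"wz":0},{"dx":-0.1,"dy":0.45,"dz":6,"wx":0,"wy":0,"wz":0},{"dx":-0.1,"dy":0.45,"dz":8,"wx":0,"wy":0,"wz":0},{"dx":-0.1,"dy":0.45,"dz":10,"wx":0,"wy":0,"wz":0},{"dx":-0.1,"dy":0.45,"dz":12,"wx":0,"wy":0,"wz":0},{"dx":-0.1,"dy":0.45,"dz":13.5,"wx":0,"wy":0,"wz":0},{"dx":-0.1,"dy":0.45,"dz":14.1,"wx":0,"wy":0,"wz":0},{"dx":-0.1,"dy":0.45,"dz":14.1,"wx":0,"wy":0,"wz":0},{"dx":-0.1,"dy":0.45,"dz":14.1,"wx":0,"wy":0,"wz":0}]' 8 && python3 -m crank '[{"dx":0,"dy":0,"dz":0,"wx":0,"wy":0,"wz":0},{"dx":0,"dy":0,"dz":0,"wx":0,"wy":0,"wz":0},{"dx":0,"dy":0,"dz":0,"wx":0,"wy":0,"wz":0},{"dx":0,"dy":0,"dz":0,"wx":0,"wy":0,"wz":0},{"dx":0,"dy":0,"dz":0,"wx":0,"wy":0,"wz":0},{"dx":0,"dy":0,"dz":0,"wx":0,"wy":0,"wz":0},{"dx":0,"dy":0,"dz":0,"wx":0,"wy":0,"wz":0},{"dx":0,"dy":0,"dz":-1,"wx":0,"wy":0,"wz":0},{"dx":0,"dy":0,"dz":-3,"wx":0,"wy":0,"wz":0},{"dx":0,"dy":0,"dz":-5,"wx":0,"wy":0,"wz":0}]' 3 35
```

```text
t: 5.8
eef_pos: [0.4555, 0.4047, 0.0197]
ee_rot: [3.141, 0.001, 3.077]
force: [0.4, -0.2, 0.2]
width: 0.08
gripper_force: 0.0
t: 7.05
eef_pos: [0.4552, 0.4044, 0.0701]
ee_rot: [3.141, 0.0, 3.077]
force: [0.3, -0.0, -0.0]
width: 0.0301
gripper_force: 0.0
```

The opening of 30 mm with no grip force means the grasp failed. Looking again.

```bash
python3 - <<'E'
from h import *
K=arm.calibration('wrist')
im=arm.grab_frame('wrist');cv2.imwrite('pics/w2.png',im[...,::-1])
s=arm.get_state();print(s['width'],s['gripper_force'],s['force'],s['eef_pos'])
for n in ['lid_knob','lid']: print(n,[(np.array(d['centre']),round(d['confidence'],2)) for d in arm.mark_of('wrist',n)[:2]])
arm.grab_frame('side')
for n in ['lid_knob','lid']: print(n,[(np.array(d['centre']),round(d['confidence'],2)) for d in arm.mark_of('side',n)[:2]])
E
```

```text
0.030122896480560265 0.0 [0.7103 0.5821 1.5373] [0.4564 0.4057 0.0732]
lid_knob []
lid [(array([ 0.4546,  0.4074, -0.0026]), 0.75)]
lid_knob [(array([0.4555, 0.4058, 0.0405]), 0.69)]
lid [(array([0.4517, 0.4039, 0.0039]), 0.85), (array([0.6188, 0.452 , 0.0015]), 0.46)]
```

View pics/w2.png

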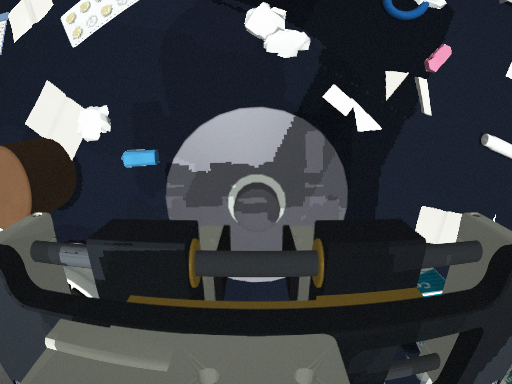

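The lid has not moved, with the disc at columns 166–347 and the knob at (257,203). The fingers simply hadn't closed yet when I lifted. I'll reopen, go down again and wait out the full close.

```bash
python3 -m crank '[{"dx":0,"dy":0,"dz":0,"wx":0,"wy":0,"wz":0},{"dx":0,"dy":0,"dz":0,"wx":0,"wy":0,"wz":0},{"dx":0,"dy":0,"dz":0,"wx":0,"wy":0,"wz":0},{"dx":0,"dy":0,"dz":0,"wx":0,"wy":0,"wz":0},{"dx":0,"dy":0,"dz":0.5,"wx":0,"wy":0,"wz":0},{"dx":0,"dy":0,"dz":2,"wx":0,"wy":0,"wz":0},{"dx":0,"dy":0,"dz":3.5,"wx":0,"wy":0,"wz":0},{"dx":0,"dy":0,"dz":4.7,"wx":0,"wy":0,"wz":0},{"dx":0,"dy":0,"dz":5,"wx":0,"wy":0,"wz":0},{"dx":0,"dy":0,"dz":5,"wx":0,"wy":0,"wz":0}]' 5.5 35 && python3 -m crank '[{"dx":0,"dy":0,"dz":0,"wx":0,"wy":0,"wz":0},{"dx":0,"dy":0,"dz":0,"wx":0,"wy":0,"wz":0},{"dx":0,"dy":0,"dz":0,"wx":0,"wy":0,"wz":0},{"dx":0,"dy":0,"dz":0,"wx":0,"wy":0,"wz":0},{"dx":0,"dy":0,"dz":0,"wx":0,"wy":0,"wz":0},{"dx":0,"dy":0,"dz":0,"wx":0,"wy":0,"wz":0},{"dx":0,"dy":0,"dz":0,"wx":0,"wy":0,"wz":0},{"dx":0,"dy":0,"dz":0,"wx":0,"wy":0,"wz":0},{"dx":0,"dy":0,"dz":0,"wx":0,"wy":0,"wz":0},{"dx":0,"dy":0,"dz":0,"wx":0,"wy":0,"wz":0}]' 3 35
```

```text
t: 8.6
eef_pos: [0.4552, 0.4043, 0.0187]
ee_rot: [-3.141, -0.0, 3.077]
force: [-0.4, -0.6, -0.8]
width: 0.0553
gripper_force: 0.0
t: 9.85
eef_pos: [0.4551, 0.4043, 0.019]
ee_rot: [3.142, 0.0, 3.077]
force: [-0.1, -0.1, -0.5]
width: 0.03
gripper_force: 0.0
```

```bash
python3 - <<'E'
from h import *
im=arm.grab_frame('side')[...,::-1][190:310,200:350]
w=arm.grab_frame('wrist')[...,::-1][60:330,100:420]
a=cv2.resize(im,(500,400),interpolation=cv2.INTER_CUBIC);b=cv2.resize(w,(474,400))
cv2.imwrite('pics/c3.png',cv2.resize(np.hstack([a,b]),(800,328)))
s=arm.get_state();print(s['width'],s['gripper_force'],s['eef_pos'])
E
```

```text
0.03010099773383981 0.0 [0.4551 0.4043 0.019 ]
```

View pics/c3.png

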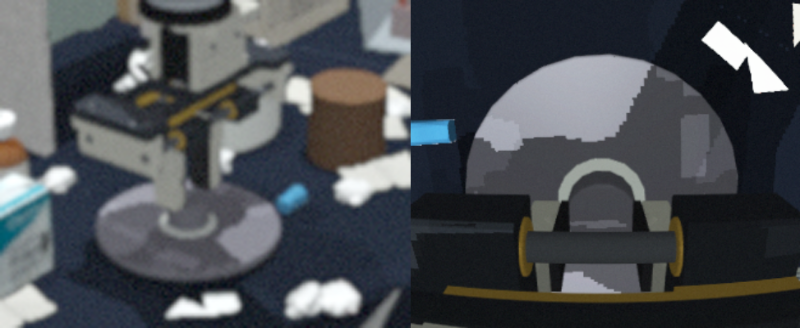

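```bash
python3 - <<'E'
from h import *
p,R,s=pose();K=arm.calibration('wrist');T=np.array(K['world_from_camera'])
def proj(P):
    c=T[:3,:3].T@(np.array(P)-T[:3,3]);th=np.arctan2(np.hypot(c[0],c[1]),c[2]);n=c[:2]/np.hypot(c[0],c[1])
    return np.array([K['cx'],K['cy']])+n*th*K['fx']
print(p,s['ee_rot'])
for z in (.0,.019,.04): print(z,proj([p[0],p[1],z]))
print('knob near edge',proj([.4555-.018,.404,.04]), 'left/right',proj([.4555,.386,.04]),proj([.4555,.422,.04]))
for q in ([221,226],[293,226],[257,190]): print(q,ray('wrist',q,.04,K))
E
```

```text
[0.4551 0.4043 0.019 ] [ 3.1416 -0.      3.0773]
0.0 [256.8276 215.6558]
0.019 [256.8822 225.3473]
0.04 [256.9546 238.3379]
knob near edge [254.4166 209.9477] left/right [226.0084 240.5493] [287.0082 236.9857]
[221, 226] [0.4461 0.384  0.04  ]
[293, 226] [0.4488 0.4257 0.04  ]
[257, 190] [0.4259 0.4062 0.04  ]
```

Checking geometry: the light ring is flat on the disc, and the knob itself (near edge expected at row 210, seen there) stands between the fingers. I'll close further and see where the fingers stop.

```bash
python3 -m crank '[{"dx":0,"dy":0,"dz":0,"wx":0,"wy":0,"wz":0},{"dx":0,"dy":0,"dz":0,"wx":0,"wy":0,"wz":0},{"dx":0,"dy":0,"dz":0,"wx":0,"wy":0,"wz":0},{"dx":0,"dy":0,"dz":0,"wx":0,"wy":0,"wz":0},{"dx":0,"dy":0,"dz":0,"wx":0,"wy":0,"wz":0},{"dx":0,"dy":0,"dz":0,"wx":0,"wy":0,"wz":0},{"dx":0,"dy":0,"dz":0,"wx":0,"wy":0,"wz":0},{"dx":0,"dy":0,"dz":0,"wx":0,"wy":0,"wz":0},{"dx":0,"dy":0,"dz":0,"wx":0,"wy":0,"wz":0},{"dx":0,"dy":0,"dz":0,"wx":0,"wy":0,"wz":0}]' 1.5 40
```

```text
t: 11.2
eef_pos: [0.4551, 0.4043, 0.019]
ee_rot: [-3.142, -0.0, 3.077]
force: [-0.2, 0.3, -0.3]
width: 0.0148
gripper_force: 0.0
```

```bash
python3 - <<'E'
from h import *
s=arm.grab_frame('side')[...,::-1];w=arm.grab_frame('wrist')[...,::-1]
cv2.imwrite('pics/w4.png',w);cv2.imwrite('pics/s4.png',s)
f=lambda im,r0,r1,c0,c1:cv2.resize(np.ascontiguousarray(im[r0:r1,c0:c1]),(390,290),interpolation=cv2.INTER_CUBIC)
A=np.hstack([f(cv2.imread('pics/side0.png'),240,300,228,309),f(s,240,300,228,309)])
B=np.hstack([f(cv2.imread('pics/w1.png'),140,215,210,311),f(w,150,250,190,324)])
cv2.imwrite('pics/c4.png',np.vstack([A,B]))
print(arm.find_in('side','lid_knob')[:1],arm.find_in('wrist','lid_knob')[:1])
E
```

```text
[{'centre': [0.4437, 0.4216, 0.0149], 'confidence': 0.66}] [{'centre': [0.4244, 0.4077, 0.0111], 'confidence': 0.58}]
```

View pics/c4.png

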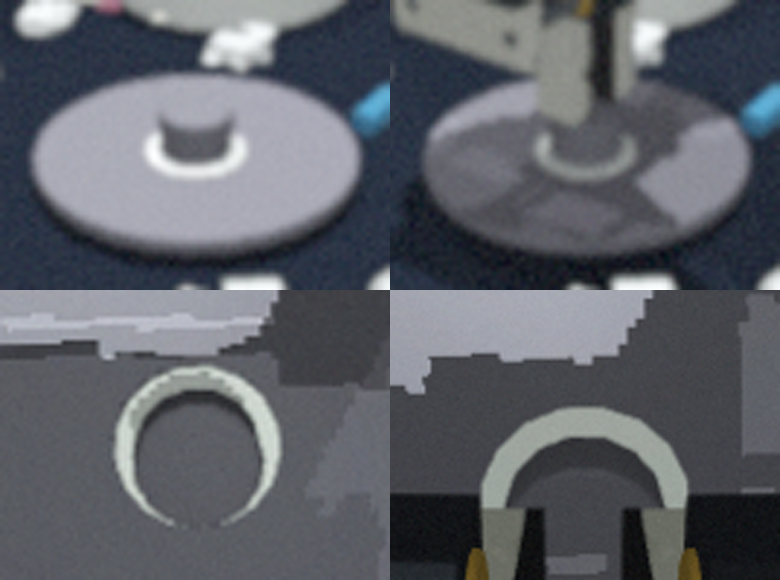

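The crops show the pale ring is painted round the knob's base. The fingertips seem to hang above the knob's top, at side (264,265), rather than beside it. Checking that height against the calibration.

```bash
python3 - <<'E'
from h import *
p,R,s=pose();K=arm.calibration('side');T=np.array(K['world_from_camera'])
def proj(P):
    c=T[:3,:3].T@(np.array(P)-T[:3,3]);return np.array([K['cx']+K['fx']*c[0]/c[2],K['cy']+K['fy']*c[1]/c[2]])
print(p,s['q'],s['width'],T[:3,3])
for z in (.019,.03,.04,.05):
  print(z,[proj(p*[1,1,0]+R.apply([dx,dy,0])+[0,0,z]) for dx in (.0095,-.0095) for dy in (.0075,.02)])
print('knob top',proj([.455,.404,.04]),'disc centre',proj([.455,.404,.016]))
E
```

```text
[0.4551 0.4043 0.0189] [ 1.0468  0.4267 -0.3558 -0.     -0.7884 -2.6819] 0.01484541263054367 [-0.0997  1.2191  0.5832]
0.019 [array([269.4274, 272.653 ]), array([266.0698, 274.8942]), array([262.8836, 270.1294]), array([259.5068, 272.3273])]
0.03 [array([269.3807, 268.408 ]), array([266.011, 270.622]), array([262.8149, 265.9188]), array([259.4259, 268.0899])]
0.04 [array([269.3379, 264.5234]), array([265.9571, 266.7123]), array([262.7521, 262.0659]), array([259.3519, 264.2122])]
0.05 [array([269.2949, 260.6143]), array([265.903 , 262.7776]), array([262.6889, 258.1889]), array([259.2774, 260.31  ])]
knob top [268.147  261.9674] disc centre [268.257  271.1755]
```

The tips measure at z≈0.04, about 20 mm above the reported TCP. I'll open, go down in small steps watching the force, and recheck the tip height.

```bash
python3 -m crank '[{"dx":0,"dy":0,"dz":0,"wx":0,"wy":0,"wz":0},{"dx":0,"dy":0,"dz":0,"wx":0,"wy":0,"wz":0},{"dx":0,"dy":0,"dz":0,"wx":0,"wy":0,"wz":0},{"dx":0,"dy":0,"dz":0,"wx":0,"wy":0,"wz":0},{"dx":0,"dy":0,"dz":0,"wx":0,"wy":0,"wz":0},{"dx":0,"dy":0,"dz":0,"wx":0,"wy":0,"wz":0},{"dx":0,"dy":0,"dz":0.3,"wx":0,"wy":0,"wz":0},{"dx":0,"dy":0,"dz":0.6,"wx":0,"wy":0,"wz":0},{"dx":0,"dy":0,"dz":0.9,"wx":0,"wy":0,"wz":0},{"dx":0,"dy":0,"dz":1.0,"wx":0,"wy":0,"wz":0}]' 5 35
python3 -m crank '[{"dx":0,"dy":0,"dz":0.1,"wx":0,"wy":0,"wz":0},{"dx":0,"dy":0,"dz":0.2,"wx":0,"wy":0,"wz":0},{"dx":0,"dy":0,"dz":0.3,"wx":0,"wy":0,"wz":0},{"dx":0,"dy":0,"dz":0.4,"wx":0,"wy":0,"wz":0},{"dx":0,"dy":0,"dz":0.4,"wx":0,"wy":0,"wz":0},{"dx":0,"dy":0,"dz":0.5,"wx":0,"wy":0,"wz":0},{"dx":0,"dy":0,"dz":0.5,"wx":0,"wy":0,"wz":0},{"dx":0,"dy":0,"dz":0.5,"wx":0,"wy":0,"wz":0},{"dx":0,"dy":0,"dz":0.5,"wx":0,"wy":0,"wz":0},{"dx":0,"dy":0,"dz":0.5,"wx":0,"wy":0,"wz":0}]'
```

```text
t: 12.65
eef_pos: [0.4551, 0.4041, 0.0086]
ee_rot: [-3.141, -0.0, 3.077]
force: [0.5, -0.6, 1.3]
width: 0.05
gripper_force: 0.0
t: 13.9
eef_pos: [0.4552, 0.4043, 0.004]
ee_rot: [3.142, 0.0, 3.077]
force: [0.6, 0.0, -0.6]
width: 0.0501
gripper_force: 0.0
```

No contact at a reported z of 0.004, below the disc's top, so the offset is confirmed. Closing.

```bash
python3 -m crank '[{"dx":0,"dy":0,"dz":0,"wx":0,"wy":0,"wz":0},{"dx":0,"dy":0,"dz":0,"wx":0,"wy":0,"wz":0},{"dx":0,"dy":0,"dz":0,"wx":0,"wy":0,"wz":0},{"dx":0,"dy":0,"dz":0,"wx":0,"wy":0,"wz":0},{"dx":0,"dy":0,"dz":0,"wx":0,"wy":0,"wz":0},{"dx":0,"dy":0,"dz":0,"wx":0,"wy":0,"wz":0},{"dx":0,"dy":0,"dz":0,"wx":0,"wy":0,"wz":0},{"dx":0,"dy":0,"dz":0,"wx":0,"wy":0,"wz":0},{"dx":0,"dy":0,"dz":0,"wx":0,"wy":0,"wz":0},{"dx":0,"dy":0,"dz":0,"wx":0,"wy":0,"wz":0}]' 2 35
```

```text
t: 15.15
eef_pos: [0.4552, 0.4044, 0.004]
ee_rot: [3.141, 0.0, 3.077]
force: [-0.1, 0.5, -0.2]
width: 0.0351
gripper_force: 35.0
```

Gripped at 35 mm with 35 N, so the lid's origin is 4 mm below the reported TCP. I'll refine the canister position by fitting its cylinder silhouette to the masks.

```bash
cat > fit.py <<'E'
from h import *
from scipy.optimize import minimize
th=np.linspace(0,2*np.pi,60)
def sil(cam,x,y,S=4):
    K=arm.calibration(cam);T=np.array(K['world_from_camera'])
    P=np.array([[x+r*np.cos(a),y+r*np.sin(a),z] for a in th for r,z in((.074,0),(.076,.071))])
    c=(P-T[:3,3])@T[:3,:3];uv=np.c_[K['cx']+K['fx']*c[:,0]/c[:,2],K['cy']+K['fy']*c[:,1]/c[:,2]]
    M=np.zeros((384*S,512*S),np.uint8);cv2.fillConvexPoly(M,cv2.convexHull((uv*S).astype(np.int32)),1);return M
for cam in ('scene','side'):
    arm.grab_frame(cam);m=arm.masks_of(cam,'canister')
    if not m: print(cam,'none');continue
    M=cv2.resize(m[0]['pixels'].astype(np.uint8),None,fx=4,fy=4,interpolation=0)
    f=lambda v:-(lambda A:(A&M).sum()/(A|M).sum())(sil(cam,*v))
    r=minimize(f,[.5615,.2085],method='Nelder-Mead',options=dict(initial_simplex=[[.5615,.2085],[.568,.2085],[.5615,.215]]))
    print(cam,m[0]['confidence'],r.x,r.fun)
print(arm.get_state()['t'],pose()[0])
E
python3 fit.py
```

```text
scene 0.5 [0.5615 0.2085] -0.0
side 0.88 [0.5646 0.2038] -0.14259389734973715
15.35 [0.4552 0.4044 0.004 ]
```

```bash
sed -i 's/^for cam in/def run():\n  pass\nfor cam in/' fit.py; python3 - <<'E'
src=open('fit.py').read().split('def run')[0];exec(src)
for cam,seed,box in (('scene',(270,225),(235,175,70,66)),('side',(275,228),(240,195,72,56))):
    im=cv2.imread(f'pics/{cam}0.png');g=np.full(im.shape[:2],cv2.GC_BGD,np.uint8)
    x,y,w,h=box;sub=g[y:y+h,x:x+w];sub[:]=cv2.GC_PR_BGD
    p=sil(cam,.5615,.2085,1);g[(p>0)]=cv2.GC_PR_FGD;g[cv2.erode(p,np.ones((9,9)))>0]=cv2.GC_FGD
    g[cv2.dilate(p,np.ones((11,11)))==0]=cv2.GC_BGD
    cv2.grabCut(im,g,None,np.zeros((1,65)),np.zeros((1,65)),6,cv2.GC_INIT_WITH_MASK)
    m=((g==1)|(g==3)).astype(np.uint8);m=cv2.morphologyEx(m,cv2.MORPH_OPEN,np.ones((3,3)))
    M=cv2.resize(m,None,fx=4,fy=4,interpolation=0)
    f=lambda v:-(lambda A:(A&M).sum()/(A|M).sum())(sil(cam,*v))
    for s in ([.5615,.2085],[.557,.204]):
        r=minimize(f,s,method='Nelder-Mead',options=dict(initial_simplex=[s,[s[0]+.006,s[1]],[s[0],s[1]+.006]]))
        print(cam,r.x,r.fun)
E
```

```text
scene [0.5646 0.2075] -0.9220052025924783
scene [0.5647 0.2075] -0.9220052025924783
side [0.5616 0.2085] -0.9097285126426667
side [0.5614 0.208 ] -0.9097615904325541
```

```bash
python3 -m crank '[{"dx":0,"dy":0,"dz":-3,"wx":0,"wy":0,"wz":0},{"dx":0,"dy":0,"dz":-7,"wx":0,"wy":0,"wz":0},{"dx":-1,"dy":-1.5,"dz":-11.1,"wx":0,"wy":0,"wz":0},{"dx":-3,"dy":-4.5,"dz":-11.1,"wx":0,"wy":0,"wz":0},{"dx":-6,"dy":-9,"dz":-11.1,"wx":0,"wy":0,"wz":0},{"dx":-9,"dy":-13.5,"dz":-11.1,"wx":0,"wy":0,"wz":0},{"dx":-11,"dy":-17,"dz":-11.1,"wx":0,"wy":0,"wz":0},{"dx":-11.8,"dy":-18.4,"dz":-11.1,"wx":0,"wy":0,"wz":0},{"dx":-12,"dy":-18.9,"dz":-11.1,"wx":0,"wy":0,"wz":0},{"dx":-12,"dy":-18.9,"dz":-11.1,"wx":0,"wy":0,"wz":0}]'
python3 - <<'E'
from h import *
s=arm.grab_frame('side')[...,::-1];w=arm.grab_frame('scene')[...,::-1]
f=lambda im,r0,c0:cv2.resize(np.ascontiguousarray(im[r0:r0+120,c0:c0+120]),(400,400),interpolation=cv2.INTER_CUBIC)
cv2.imwrite('pics/c5.png',np.hstack([f(s,130,215),f(w,130,205)]))
for c in('side','scene'):
  for n in('lid','lid_knob','canister'):print(c,n,[(np.array(d['centre']),round(d['confidence'],2)) for d in arm.mark_of(c,n)[:1]])
print(pose()[0],pose()[2]['width'])
E
```

```text
t: 16.6
eef_pos: [0.5624, 0.2083, 0.1148]
ee_rot: [-3.142, -0.0, 3.077]
force: [-0.6, 0.4, -2.5]
width: 0.0349
gripper_force: 35.0
side lid [(array([0.5628, 0.2082, 0.1142]), 0.57)]
side lid_knob [(array([0.564 , 0.2086, 0.152 ]), 0.65)]
side canister [(array([ 0.5611,  0.2084, -0.0027]), 0.92)]
scene lid [(array([0.5606, 0.2072, 0.1141]), 0.9)]
scene lid_knob []
scene canister [(array([ 0.5581,  0.2116, -0.0035]), 0.94)]
[0.5626 0.2084 0.115 ] 0.03519293808703752
```

View pics/c5.png

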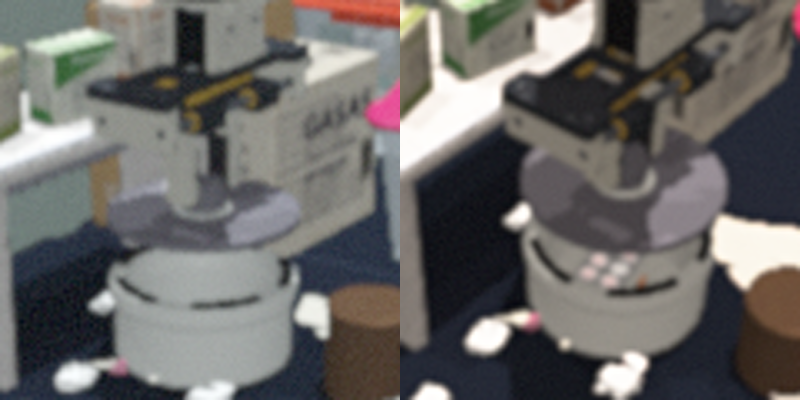

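The lid hangs level over the canister, its disc centred on the rim in both views. Lowering it to 1 mm above contact, then releasing.

```bash
python3 -m crank '[{"dx":0.1,"dy":0,"dz":0.8,"wx":0,"wy":0,"wz":0},{"dx":0.1,"dy":0,"dz":1.6,"wx":0,"wy":0,"wz":0},{"dx":0.1,"dy":0,"dz":2.4,"wx":0,"wy":0,"wz":0},{"dx":0.1,"dy":0,"dz":3.0,"wx":0,"wy":0,"wz":0},{"dx":0.1,"dy":0,"dz":3.5,"wx":0,"wy":0,"wz":0},{"dx":0.1,"dy":0,"dz":3.8,"wx":0,"wy":0,"wz":0},{"dx":0.1,"dy":0,"dz":4.1,"wx":0,"wy":0,"wz":0},{"dx":0.1,"dy":0,"dz":4.25,"wx":0,"wy":0,"wz":0},{"dx":0.1,"dy":0,"dz":4.3,"wx":0,"wy":0,"wz":0},{"dx":0.1,"dy":0,"dz":4.3,"wx":0,"wy":0,"wz":0}]'
```

```text
t: 18.25
eef_pos: [0.5618, 0.2081, 0.0721]
ee_rot: [3.141, 0.0, 3.077]
force: [-0.1, 0.2, -1.7]
width: 0.0351
gripper_force: 35.0
```

```bash
python3 -m crank '[{"dx":0,"dy":0,"dz":0,"wx":0,"wy":0,"wz":0},{"dx":0,"dy":0,"dz":0,"wx":0,"wy":0,"wz":0},{"dx":0,"dy":0,"dz":0,"wx":0,"wy":0,"wz":0},{"dx":0,"dy":0,"dz":0,"wx":0,"wy":0,"wz":0},{"dx":0,"dy":0,"dz":0,"wx":0,"wy":0,"wz":0},{"dx":0,"dy":0,"dz":0,"wx":0,"wy":0,"wz":0},{"dx":0,"dy":0,"dz":0,"wx":0,"wy":0,"wz":0},{"dx":0.5,"dy":0,"dz":-1.5,"wx":0,"wy":0,"wz":0},{"dx":2,"dy":0,"dz":-3.5,"wx":0,"wy":0,"wz":0},{"dx":4,"dy":0,"dz":-4,"wx":0,"wy":0,"wz":0}]' 5.5 40
python3 - <<'E'
from h import *
for c in('side','scene'):
  arm.grab_frame(c)
  for n in('lid','lid_knob'):print(c,n,[(np.array(d['centre']),round(d['confidence'],2)) for d in arm.mark_of(c,n)[:1]])
p,R,s=pose();print(p,s['force'],s['t'])
c=np.array([.5615,.2085]);u=-.065
for k in range(5):
    a=u+np.radians(72*k);q=c+.067*np.array([np.cos(a),np.sin(a)]);print(k,q,delta([*q,.075],[np.pi,0,3.0773])[0])
E
```

```text
t: 19.5
eef_pos: [0.522, 0.2112, 0.1139]
ee_rot: [3.14, 0.002, 3.077]
force: [0.8, -0.3, 0.5]
width: 0.0548
gripper_force: 0.0
side lid [(array([0.5592, 0.2085, 0.0678]), 0.72)]
side lid_knob [(array([0.563 , 0.2109, 0.1073]), 0.7)]
scene lid [(array([0.5593, 0.2008, 0.0674]), 0.9)]
scene lid_knob [(array([0.5645, 0.2067, 0.1067]), 0.89)]
[0.5217 0.2107 0.1118] [-0.1326  0.0838  0.4488] 19.8
0 [0.6284 0.2041] [-10.6826   0.0302   3.6761]
1 [0.5863 0.2707] [-6.0596  6.4071  3.6756]
2 [0.51   0.2513] [1.4337 3.981  3.6768]
3 [0.5049 0.1727] [ 1.4419 -3.8954  3.6781]
4 [0.578  0.1436] [-6.0464 -6.337   3.6776]
```

Lid lies on the raised seal (origin z≈0.067, centred). I'll close the fingers and approach the front-left segment, stopping short of contact.

```bash
python3 -m crank '[{"dx":0.7,"dy":2,"dz":0,"wx":0,"wy":0,"wz":0},{"dx":1.4,"dy":4,"dz":0,"wx":0,"wy":0,"wz":0},{"dx":1.4,"dy":4,"dz":0.5,"wx":0,"wy":0,"wz":0},{"dx":1.4,"dy":4,"dz":1,"wx":0,"wy":0,"wz":0},{"dx":1.4,"dy":4,"dz":1.5,"wx":0,"wy":0,"wz":0},{"dx":1.4,"dy":4,"dz":2,"wx":0,"wy":0,"wz":0},{"dx":1.4,"dy":4,"dz":2.5,"wx":0,"wy":0,"wz":0},{"dx":1.4,"dy":4,"dz":3.0,"wx":0,"wy":0,"wz":0},{"dx":1.4,"dy":4,"dz":3.5,"wx":0,"wy":0,"wz":0},{"dx":1.4,"dy":4,"dz":4.0,"wx":0,"wy":0,"wz":0}]' 0 40
python3 -m crank '[{"dx":0,"dy":0,"dz":0.1,"wx":0,"wy":0,"wz":0},{"dx":0,"dy":0,"dz":0.2,"wx":0,"wy":0,"wz":0},{"dx":0,"dy":0,"dz":0.3,"wx":0,"wy":0,"wz":0},{"dx":0,"dy":0,"dz":0.4,"wx":0,"wy":0,"wz":0},{"dx":0,"dy":0,"dz":0.5,"wx":0,"wy":0,"wz":0},{"dx":0,"dy":0,"dz":0.6,"wx":0,"wy":0,"wz":0},{"dx":0,"dy":0,"dz":0.7,"wx":0,"wy":0,"wz":0},{"dx":0,"dy":0,"dz":0.8,"wx":0,"wy":0,"wz":0},{"dx":0,"dy":0,"dz":0.8,"wx":0,"wy":0,"wz":0},{"dx":0,"dy":0,"dz":0.8,"wx":0,"wy":0,"wz":0}]'
```

```text
t: 21.05
eef_pos: [0.5105, 0.2514, 0.0716]
ee_rot: [-3.142, 0.0, 3.077]
force: [-0.5, 0.7, -0.1]
width: 0.0003
gripper_force: 0.0
t: 22.3
eef_pos: [0.5105, 0.2514, 0.064]
ee_rot: [-3.142, -0.0, 3.077]
force: [0.4, -0.5, 0.4]
width: 0.0006
gripper_force: 0.0
```

```bash
python3 -m crank '[{"dx":0,"dy":0,"dz":0.05,"wx":0,"wy":0,"wz":0},{"dx":0,"dy":0,"dz":0.1,"wx":0,"wy":0,"wz":0},{"dx":0,"dy":0,"dz":0.15,"wx":0,"wy":0,"wz":0},{"dx":0,"dy":0,"dz":0.2,"wx":0,"wy":0,"wz":0},{"dx":0,"dy":0,"dz":0.25,"wx":0,"wy":0,"wz":0},{"dx":0,"dy":0,"dz":0.3,"wx":0,"wy":0,"wz":0},{"dx":0,"dy":0,"dz":0.35,"wx":0,"wy":0,"wz":0},{"dx":0,"dy":0,"dz":0.4,"wx":0,"wy":0,"wz":0},{"dx":0,"dy":0,"dz":0.4,"wx":0,"wy":0,"wz":0},{"dx":0,"dy":0,"dz":0.4,"wx":0,"wy":0,"wz":0}]'
```

```text
t: 23.55
eef_pos: [0.5105, 0.2514, 0.0601]
ee_rot: [3.141, 0.0, 3.077]
force: [-1.9, -0.9, 2.5]
width: 0.0003
gripper_force: 1.5
```

Contact is just starting at TCP z≈0.060. Pressing on by 4.5 mm.

```bash
python3 -m crank '[{"dx":0,"dy":0,"dz":0.1,"wx":0,"wy":0,"wz":0},{"dx":0,"dy":0,"dz":0.2,"wx":0,"wy":0,"wz":0},{"dx":0,"dy":0,"dz":0.25,"wx":0,"wy":0,"wz":0},{"dx":0,"dy":0,"dz":0.3,"wx":0,"wy":0,"wz":0},{"dx":0,"dy":0,"dz":0.35,"wx":0,"wy":0,"wz":0},{"dx":0,"dy":0,"dz":0.4,"wx":0,"wy":0,"wz":0},{"dx":0,"dy":0,"dz":0.43,"wx":0,"wy":0,"wz":0},{"dx":0,"dy":0,"dz":0.45,"wx":0,"wy":0,"wz":0},{"dx":0,"dy":0,"dz":0.45,"wx":0,"wy":0,"wz":0},{"dx":0,"dy":0,"dz":0.45,"wx":0,"wy":0,"wz":0}]'
```

```text
t: 24.8
eef_pos: [0.5103, 0.2518, 0.0573]
ee_rot: [3.141, 0.001, 3.078]
force: [-8.4, -0.4, 18.6]
width: 0.0004
gripper_force: 9.5
```

```bash
python3 -m crank '[{"dx":0,"dy":0,"dz":0.05,"wx":0,"wy":0,"wz":0},{"dx":0,"dy":0,"dz":0.1,"wx":0,"wy":0,"wz":0},{"dx":0,"dy":0,"dz":0.15,"wx":0,"wy":0,"wz":0},{"dx":0,"dy":0,"dz":0.2,"wx":0,"wy":0,"wz":0},{"dx":0,"dy":0,"dz":0.2,"wx":0,"wy":0,"wz":0},{"dx":0,"dy":0,"dz":0.2,"wx":0,"wy":0,"wz":0},{"dx":0,"dy":0,"dz":0.2,"wx":0,"wy":0,"wz":0},{"dx":0,"dy":0,"dz":0.2,"wx":0,"wy":0,"wz":0},{"dx":0,"dy":0,"dz":0.2,"wx":0,"wy":0,"wz":0},{"dx":0,"dy":0,"dz":0.2,"wx":0,"wy":0,"wz":0}]'
```

```text
t: 26.05
eef_pos: [0.5103, 0.2519, 0.0564]
ee_rot: [3.141, 0.001, 3.078]
force: [-13.0, -0.9, 28.8]
width: 0.0001
gripper_force: 14.9
```

```bash
python3 -m crank '[{"dx":0,"dy":0,"dz":-1.5,"wx":0,"wy":0,"wz":0},{"dx":0,"dy":-4,"dz":-2,"wx":0,"wy":0,"wz":0},{"dx":0,"dy":-7.9,"dz":-2,"wx":0,"wy":0,"wz":0},{"dx":0,"dy":-7.9,"dz":-1.3,"wx":0,"wy":0,"wz":0},{"dx":0,"dy":-7.9,"dz":-0.9,"wx":0,"wy":0,"wz":0},{"dx":0,"dy":-7.9,"dz":-0.65,"wx":0,"wy":0,"wz":0},{"dx":0,"dy":-7.9,"dz":-0.5,"wx":0,"wy":0,"wz":0},{"dx":0,"dy":-7.9,"dz":-0.35,"wx":0,"wy":0,"wz":0},{"dx":0,"dy":-7.9,"dz":-0.2,"wx":0,"wy":0,"wz":0},{"dx":0,"dy":-7.9,"dz":-0.1,"wx":0,"wy":0,"wz":0}]'
```

```text
t: 27.3
eef_pos: [0.5054, 0.173, 0.0566]
ee_rot: [-3.141, 0.0, 3.079]
force: [-12.6, -2.0, 31.6]
width: 0.0003
gripper_force: 16.3
```

```bash
python3 -m crank '[{"dx":0,"dy":0,"dz":0.05,"wx":0,"wy":0,"wz":0},{"dx":0,"dy":0,"dz":-1.6,"wx":0,"wy":0,"wz":0},{"dx":-4,"dy":-1.3,"dz":-2.2,"wx":0,"wy":0,"wz":0},{"dx":-7.5,"dy":-2.4,"dz":-2,"wx":0,"wy":0,"wz":0},{"dx":-7.5,"dy":-2.4,"dz":-1.2,"wx":0,"wy":0,"wz":0},{"dx":-7.5,"dy":-2.4,"dz":-0.7,"wx":0,"wy":0,"wz":0},{"dx":-7.5,"dy":-2.4,"dz":-0.45,"wx":0,"wy":0,"wz":0},{"dx":-7.5,"dy":-2.4,"dz":-0.25,"wx":0,"wy":0,"wz":0},{"dx":-7.5,"dy":-2.4,"dz":-0.1,"wx":0,"wy":0,"wz":0},{"dx":-7.5,"dy":-2.4,"dz":0,"wx":0,"wy":0,"wz":0}]'
```

```text
t: 28.55
eef_pos: [0.5788, 0.1437, 0.0569]
ee_rot: [-3.141, 0.002, 3.08]
force: [-5.0, -5.5, 21.6]
width: 0.0004
gripper_force: 11.0
```

```bash
python3 -m crank '[{"dx":0,"dy":0,"dz":0.08,"wx":0,"wy":0,"wz":0},{"dx":0,"dy":0,"dz":0.15,"wx":0,"wy":0,"wz":0},{"dx":0,"dy":0,"dz":-4.5,"wx":0,"wy":0,"wz":0},{"dx":0,"dy":4.5,"dz":-5,"wx":0,"wy":0,"wz":0},{"dx":0,"dy":9,"dz":-5,"wx":0,"wy":0,"wz":0},{"dx":0,"dy":12.7,"dz":-3.5,"wx":0,"wy":0,"wz":0},{"dx":0,"dy":12.7,"dz":-1.3,"wx":0,"wy":0,"wz":0},{"dx":0,"dy":12.7,"dz":-0.7,"wx":0,"wy":0,"wz":0},{"dx":0,"dy":12.7,"dz":-0.4,"wx":0,"wy":0,"wz":0},{"dx":0,"dy":12.7,"dz":-0.2,"wx":0,"wy":0,"wz":0}]'
python3 -m crank '[{"dx":0,"dy":0,"dz":0.05,"wx":0,"wy":0,"wz":0},{"dx":0,"dy":0,"dz":0.1,"wx":0,"wy":0,"wz":0},{"dx":0,"dy":0,"dz":0.15,"wx":0,"wy":0,"wz":0},{"dx":0,"dy":0,"dz":0.2,"wx":0,"wy":0,"wz":0},{"dx":0,"dy":0,"dz":0.25,"wx":0,"wy":0,"wz":0},{"dx":0,"dy":0,"dz":0.28,"wx":0,"wy":0,"wz":0},{"dx":0,"dy":0,"dz":0.28,"wx":0,"wy":0,"wz":0},{"dx":0,"dy":0,"dz":-1.5,"wx":0,"wy":0,"wz":0},{"dx":2,"dy":-2,"dz":-4,"wx":0,"wy":0,"wz":0},{"dx":4,"dy":-5,"dz":-6,"wx":0,"wy":0,"wz":0}]'
python3 - <<'E'
from h import *
for c in('side','scene'):
  arm.grab_frame(c)
  for n in('lid','lid_knob'):print(c,n,[(np.array(d['centre']),round(d['confidence'],2)) for d in arm.mark_of(c,n)[:1]])
p,R,s=pose();print(p,s['ee_rot'],s['force'],s['t'])
# leaned: tool z=(sin,0,-cos) rotated by psi; tool x = toward robot
for lean in (25,28,30):
  t=np.radians(lean);e=np.array([np.cos(-.065),np.sin(-.065),0]);z=e*np.sin(t)+np.array([0,0,-np.cos(t)])
  y=np.array([.065,.998,0]);y/=np.linalg.norm(y);x=np.cross(y,z);Rl=Ro.from_matrix(np.c_[x,y,z])
  c=np.array([.5615,.2085,0]);tip=c+e*.068+[0,0,.110]
  print(lean,x,delta(tip+z*.0225,Rl,p,R), 'TCP',tip+z*.0225)
E
```

```text
t: 29.8
eef_pos: [0.5862, 0.271, 0.0584]
ee_rot: [3.141, 0.0, 3.078]
force: [-7.7, 2.7, 13.1]
width: 0.0003
gripper_force: 6.7
t: 31.05
eef_pos: [0.5437, 0.2231, 0.1182]
ee_rot: [3.141, 0.001, 3.078]
force: [-0.5, -0.7, -0.0]
width: 0.0004
gripper_force: 0.0
side lid [(array([0.561 , 0.2063, 0.0646]), 0.68)]
side lid_knob [(array([0.5632, 0.2088, 0.1031]), 0.62)]
scene lid [(array([0.559 , 0.2055, 0.0686]), 0.7)]
scene lid_knob [(array([0.5611, 0.2066, 0.1052]), 0.85)]
[0.5441 0.2234 0.1169] [3.1412 0.0006 3.0772] [ 0.0885 -0.7182 -0.5056] 31.35
25 [-0.9044  0.0589 -0.4226] (array([-9.5831, -1.3828,  2.7304]), array([  0.0296, -24.966 ,   0.0306])) TCP [0.6388 0.2035 0.0896]
28 [-0.8811  0.0574 -0.4695] (array([-9.6885, -1.3828,  2.6779]), array([  0.0304, -27.966 ,   0.0298])) TCP [0.6399 0.2034 0.0901]
30 [-0.8642  0.0563 -0.5   ] (array([-9.7573, -1.3828,  2.6399]), array([  0.0309, -29.966 ,   0.0293])) TCP [0.6406 0.2034 0.0905]
```

```bash
cat > lean.py <<'E'
from h import *
t=np.radians(29);e=np.array([np.cos(-.065),np.sin(-.065),0]);z=e*np.sin(t)+np.array([0,0,-np.cos(t)])
y=np.array([.065,.998,0]);y/=np.linalg.norm(y);x=np.cross(y,z);Rl=Ro.from_matrix(np.c_[x,y,z])
c=np.array([.5615,.2085,0]);B=c+e*.074+[0,0,.092]+z*.0225;A=B-z*.045
E
python3 - <<'E'
from lean import *
p,R,s=pose();print(delta(A,Rl),delta(B,Rl),A,B,'then B-A',delta(B,Rl,A,Rl), 'down 1cm',Rl.inv().apply([0,0,-1]))
E
```

```text
(array([-8.1427, -1.381 ,  0.5225]), array([  0.0307, -28.966 ,   0.0296])) (array([-10.322 ,  -1.3839,   4.4595]), array([  0.0307, -28.966 ,   0.0296])) [0.6245 0.2044 0.1117] [0.6462 0.203  0.0723] then B-A (array([0. , 0. , 4.5]), array([0., 0., 0.])) down 1cm [ 0.4848 -0.      0.8746]
```

```bash
sed -i 's/e\*.074/e*.067/' lean.py; python3 -m crank '[{"dx":0,"dy":0,"dz":-0.5,"wx":0,"wy":-10,"wz":0},{"dx":0,"dy":0,"dz":-0.5,"wx":0,"wy":-20,"wz":0},{"dx":-1,"dy":-0.3,"dz":-0.5,"wx":0,"wy":-29,"wz":0},{"dx":-3,"dy":-0.6,"dz":0,"wx":0,"wy":-29,"wz":0},{"dx":-5,"dy":-1,"dz":0.5,"wx":0,"wy":-29,"wz":0},{"dx":-6.5,"dy":-1.4,"dz":0.5,"wx":0,"wy":-29,"wz":0},{"dx":-7.2,"dy":-1.4,"dz":0.5,"wx":0,"wy":-29,"wz":0},{"dx":-7.4,"dy":-1.4,"dz":0.5,"wx":0,"wy":-29,"wz":0},{"dx":-7.4,"dy":-1.4,"dz":0.5,"wx":0,"wy":-29,"wz":0},{"dx":-7.4,"dy":-1.4,"dz":0.5,"wx":0,"wy":-29,"wz":0}]'
python3 - <<'E'
from lean import *
im=np.ascontiguousarray(arm.grab_frame('side')[...,::-1]);K=arm.calibration('side');T=np.array(K['world_from_camera'])
p,R,s=pose();print(p,delta(B,Rl),s['t'])
S=5;r0,c0=100,200
big=cv2.resize(im[r0:r0+115,c0:c0+155],None,fx=S,fy=S,interpolation=cv2.INTER_CUBIC)
def px(P):
    c=T[:3,:3].T@(np.array(P)-T[:3,3]);u=np.array([K['cx']+K['fx']*c[0]/c[2],K['cy']+K['fy']*c[1]/c[2]]);return tuple(int(v) for v in (u-[c0,r0]+.5)*S)
for back,col in ((.066,(0,0,255)),(.0885,(0,255,0))):   # begin of body behind reported TCP
    q=[px(p+R.apply([sx*.039,sy*.0965,-back])) for sx,sy in((1,1),(-1,1),(-1,-1),(1,-1))]
    cv2.polylines(big,[np.array(q)],True,col,1)
cv2.circle(big,px(p+R.apply([0,0,-.0225])),4,(255,0,255),1)
cv2.imwrite('pics/c6.png',big)
E
```

```text
t: 32.6
eef_pos: [0.6258, 0.1979, 0.1369]
ee_rot: [3.138, 0.444, 3.095]
force: [-0.5, 0.1, 1.1]
width: 0.0004
gripper_force: 0.0
[0.6258 0.1979 0.137 ] (array([1.5885, 0.597 , 6.4047]), array([ 0.6919, -3.5779,  0.9344])) 32.65
```

View pics/c6.png

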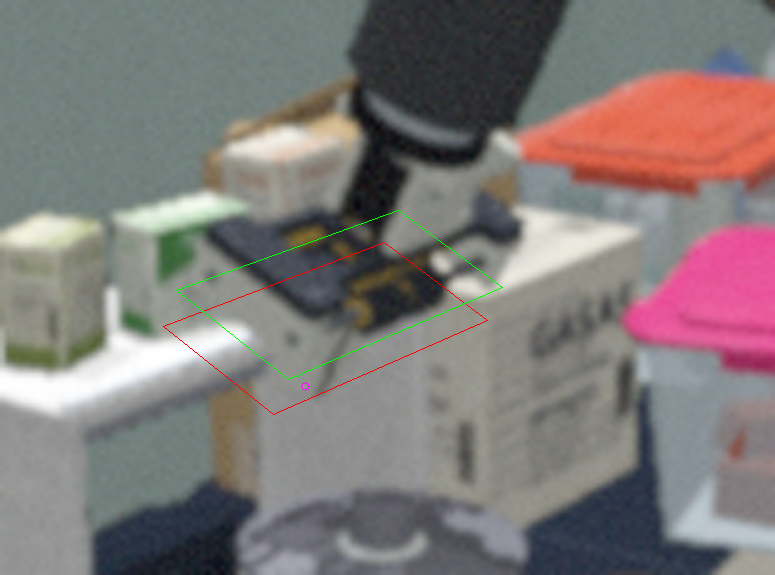

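The picture shows the gripper body clear of the board and cartons, matching the green box (body 66 mm behind the true tip). The arm hadn't finished the move, so I'll continue to the pre-contact pose.

```bash
python3 -m crank '[{"dx":0.6,"dy":0.2,"dz":0,"wx":0.2,"wy":-1.2,"wz":0.3},{"dx":1.2,"dy":0.4,"dz":0.2,"wx":0.5,"wy":-2.4,"wz":0.6},{"dx":1.6,"dy":0.6,"dz":0.8,"wx":0.7,"wy":-3.6,"wz":0.9},{"dx":1.6,"dy":0.6,"dz":1.8,"wx":0.7,"wy":-3.6,"wz":0.9},{"dx":1.6,"dy":0.6,"dz":2.8,"wx":0.7,"wy":-3.6,"wz":0.9},{"dx":1.6,"dy":0.6,"dz":3.8,"wx":0.7,"wy":-3.6,"wz":0.9},{"dx":1.6,"dy":0.6,"dz":4.8,"wx":0.7,"wy":-3.6,"wz":0.9},{"dx":1.6,"dy":0.6,"dz":5.4,"wx":0.7,"wy":-3.6,"wz":0.9},{"dx":1.6,"dy":0.6,"dz":5.8,"wx":0.7,"wy":-3.6,"wz":0.9},{"dx":1.6,"dy":0.6,"dz":5.8,"wx":0.7,"wy":-3.6,"wz":0.9}]'
python3 - <<'E'
from lean import *
p,R,s=pose();print(p,delta(B,Rl),s['t'],s['q'])
E
```

```text
t: 33.9
eef_pos: [0.6488, 0.1971, 0.1098]
ee_rot: [3.139, 0.425, 3.096]
force: [-0.7, 0.4, -0.5]
width: 0.0007
gripper_force: 0.0
[0.6488 0.1971 0.1098] (array([2.4422, 0.5848, 3.0111]), array([ 0.6486, -4.6644,  0.9678])) 33.9 [ 0.6423  0.2278 -0.7659  0.8482 -0.3534 -3.0299]
```

The last joint is at its range limit (q6 = -3.03), so the lean stops near 24°. I'll keep this orientation and press slightly further in, which keeps the body clear of the board. Retreat first, then down.

```bash
python3 - <<'E'
from lean import *
p,R,s=pose();zz=R.as_matrix()[:,2];print('lean',np.degrees(np.arccos(-zz[2])),zz)
tip=p-zz*.0225;print('tip',tip)
for r,h in ((.045,.125),(.060,.095),(.060,.090)):
    q=c+e*r+[0,0,h];print(r,h,R.inv().apply(q-tip)*100)
print('down',R.inv().apply([0,0,-1]))
E
```

```text
lean 24.337285092274 [ 0.4118 -0.0162 -0.9111]
tip [0.6395 0.1974 0.1303]
0.045 0.125 [ 3.2692  0.6645 -0.8944]
0.06 0.095 [3.139  0.6267 2.457 ]
0.06 0.09 [3.3451 0.6254 2.9125]
down [ 0.4121 -0.0025  0.9111]
```

```bash
python3 -m crank '[{"dx":1,"dy":0.2,"dz":-0.6,"wx":0,"wy":0,"wz":0},{"dx":2.2,"dy":0.4,"dz":-0.9,"wx":0,"wy":0,"wz":0},{"dx":3.3,"dy":0.6,"dz":-0.9,"wx":0,"wy":0,"wz":0},{"dx":3.3,"dy":0.6,"dz":-0.5,"wx":0,"wy":0,"wz":0},{"dx":3.2,"dy":0.6,"dz":0.2,"wx":0,"wy":0,"wz":0},{"dx":3.2,"dy":0.6,"dz":0.9,"wx":0,"wy":0,"wz":0},{"dx":3.1,"dy":0.6,"dz":1.5,"wx":0,"wy":0,"wz":0},{"dx":3.1,"dy":0.6,"dz":2.0,"wx":0,"wy":0,"wz":0},{"dx":3.1,"dy":0.6,"dz":2.4,"wx":0,"wy":0,"wz":0},{"dx":3.1,"dy":0.6,"dz":2.4,"wx":0,"wy":0,"wz":0}]'
python3 - <<'E'
from lean import *
p,R,s=pose();zz=R.as_matrix()[:,2];xx=R.as_matrix()[:,0];tip=p-zz*.0225
print('lean',np.degrees(np.arccos(-zz[2])),zz,'tip',tip-c,'low corner',tip+xx*.0095-c,s['q'],s['force'])
for sy in(1,-1):
  k=tip-zz*.066-xx*.039+R.as_matrix()[:,1]*sy*.0965-c;print('body rear corner in canister frame',k@e,k[2])
for r,h in ((.060,.084),(.060,.080)):
    q=c+e*r+[0,0,h];print(r,h,R.inv().apply(q-tip)*100)
print('down',R.inv().apply([0,0,-1]))
E
```

```text
t: 35.15
eef_pos: [0.6354, 0.2019, 0.0874]
ee_rot: [3.137, 0.394, 3.102]
force: [-0.3, -0.3, -0.0]
width: 0.0002
gripper_force: 0.0
lean 22.562014610647005 [ 0.3835 -0.0109 -0.9235] tip [ 0.0653 -0.0064  0.1082] low corner [ 0.0565 -0.006   0.1046] [ 0.653   0.2481 -0.7826  0.8339 -0.3324 -3.0299] [-0.2558 -0.2938 -0.0227]
body rear corner in canister frame 0.07363021601583764 0.18451462872135707
body rear corner in canister frame 0.07883828691789302 0.1837427524553952
0.06 0.084 [1.4353 0.2167 2.0271]
0.06 0.08 [1.5888 0.2151 2.3964]
down [ 0.3837 -0.004   0.9235]
```

The q6 limit is eating the lean, so this won't work. A half turn about the tool axis puts q6 near 0. I'll retreat towards the robot and turn there.

```bash
python3 -m crank '[{"dx":2.5,"dy":0,"dz":-2.5,"wx":0,"wy":0,"wz":0},{"dx":5,"dy":0,"dz":-5,"wx":0,"wy":0,"wz":-10},{"dx":7.7,"dy":0,"dz":-7.5,"wx":0,"wy":0,"wz":-20},{"dx":7.7,"dy":0,"dz":-7.5,"wx":0,"wy":0,"wz":-30},{"dx":7.7,"dy":0,"dz":-7.5,"wx":0,"wy":0,"wz":-40},{"dx":7.7,"dy":0,"dz":-7.5,"wx":0,"wy":0,"wz":-50},{"dx":7.7,"dy":0,"dz":-7.5,"wx":0,"wy":0,"wz":-60},{"dx":7.7,"dy":0,"dz":-7.5,"wx":0,"wy":0,"wz":-70},{"dx":7.7,"dy":0,"dz":-7.5,"wx":0,"wy":0,"wz":-80},{"dx":7.7,"dy":0,"dz":-7.5,"wx":0,"wy":0,"wz":-90}]' && python3 -m crank '[{"dx":0,"dy":0,"dz":0,"wx":0,"wy":0,"wz":-10.5},{"dx":0,"dy":0,"dz":0,"wx":0,"wy":0,"wz":-21},{"dx":0,"dy":0,"dz":0,"wx":0,"wy":0,"wz":-31},{"dx":0,"dy":0,"dz":0,"wx":0,"wy":0,"wz":-41},{"dx":0,"dy":0,"dz":0,"wx":0,"wy":0,"wz":-51},{"dx":0,"dy":0,"dz":0,"wx":0,"wy":0,"wz":-61},{"dx":0,"dy":0,"dz":0,"wx":0,"wy":0,"wz":-71},{"dx":0,"dy":0,"dz":0,"wx":0,"wy":0,"wz":-81},{"dx":0,"dy":0,"dz":0,"wx":0,"wy":0,"wz":-90},{"dx":0,"dy":0,"dz":0,"wx":0,"wy":0,"wz":-90}]'
cat > lean2.py <<'E'
from h import *
t=np.radians(29);e=np.array([np.cos(-.065),np.sin(-.065),0]);z=e*np.sin(t)+np.array([0,0,-np.cos(t)])
y=-np.array([.065,.998,0]);y/=np.linalg.norm(y);x=np.cross(y,z);Rl=Ro.from_matrix(np.c_[x,y,z])
c=np.array([.5615,.2085,0]);B=c+e*.067+[0,0,.092]+z*.0225;A=B-z*.045
def rep():
    p,R,s=pose();M=R.as_matrix();tip=p-M[:,2]*.0225
    print('t',s['t'],'TCP',p,'lean',np.degrees(np.arccos(-M[2,2])),'q',s['q'],'f',s['force'])
    for sx in(1,-1): k=tip-M[:,0]*sx*.0095*-1-c;print('tip corner r,z',k@e,k[2])
    for sy in(1,-1):
        k=tip-M[:,2]*.066+M[:,0]*.039+M[:,1]*sy*.0965-c;print('body rear corner x,z',k@e,k[2])
    print('to A',*delta(A,Rl));print('to B',*delta(B,Rl));print('down',R.inv().apply([0,0,-1]))
E
python3 -c "
from lean2 import *
rep()"
```

```text
t: 36.4
eef_pos: [0.5354, 0.2058, 0.1277]
ee_rot: [-2.747, 0.003, -1.603]
force: [-0.0, -0.3, -0.3]
width: 0.0006
gripper_force: 0.0
t: 37.65
eef_pos: [0.5355, 0.2058, 0.1277]
ee_rot: [-3.136, -0.394, -0.041]
force: [0.0, 0.3, 0.3]
width: 0.0004
gripper_force: 0.0
t 37.65 TCP [0.5355 0.2058 0.1277] lean 22.601176427113288 q [ 0.8435  0.0614 -0.8814  0.7098 -0.4676  0.0731] f [0.0115 0.3131 0.2686]
tip corner r,z -0.0256715699165646 0.1521193930373445
tip corner r,z -0.0432074926140349 0.14481805009097465
body rear corner x,z -0.021242542188767304 0.22390052521604392
body rear corner x,z -0.026338795724225275 0.2248735591932715
to A [ 6.9524 -0.2183  4.6302] [-0.9195  6.404   1.2392]
to B [ 7.4535 -0.1409  9.1015] [-0.9195  6.404   1.2392]
down [-0.3843  0.005   0.9232]
```

```bash
python3 -m crank '[{"dx":0,"dy":0,"dz":0,"wx":-0.4,"wy":3.2,"wz":0.6},{"dx":1,"dy":0,"dz":0,"wx":-0.9,"wy":6.4,"wz":1.2},{"dx":3,"dy":-0.1,"dz":1.5,"wx":-0.9,"wy":6.4,"wz":1.2},{"dx":5,"dy":-0.2,"dz":3,"wx":-0.9,"wy":6.4,"wz":1.2},{"dx":7,"dy":-0.2,"dz":4.6,"wx":-0.9,"wy":6.4,"wz":1.2},{"dx":7.1,"dy":-0.2,"dz":6,"wx":-0.9,"wy":6.4,"wz":1.2},{"dx":7.3,"dy":-0.2,"dz":7.4,"wx":-0.9,"wy":6.4,"wz":1.2},{"dx":7.4,"dy":-0.1,"dz":8.3,"wx":-0.9,"wy":6.4,"wz":1.2},{"dx":7.5,"dy":-0.1,"dz":8.9,"wx":-0.9,"wy":6.4,"wz":1.2},{"dx":7.5,"dy":-0.1,"dz":9.1,"wx":-0.9,"wy":6.4,"wz":1.2}]'
python3 -c "
from lean2 import *
rep()"
```

```text
t: 38.9
eef_pos: [0.6404, 0.2064, 0.082]
ee_rot: [3.131, -0.489, -0.063]
force: [-0.2, -0.3, 0.2]
width: 0.0003
gripper_force: 0.0
t 38.9 TCP [0.6404 0.2064 0.082 ] lean 28.034857391290497 q [ 0.4206  0.2395 -0.9173  1.665  -0.2305 -0.5316] f [-0.2472 -0.2773  0.1733]
tip corner r,z 0.07663748872611413 0.10631990002465883
tip corner r,z 0.05986608851217914 0.09739136390255002
body rear corner x,z 0.07141507830652534 0.17930433389919456
body rear corner x,z 0.0719100683206454 0.17757227988923277
to A [-0.6124  0.3333 -3.6856] [0.5215 0.9701 0.1183]
to B [-0.5361  0.2924  0.8136] [0.5215 0.9701 0.1183]
down [-0.4699 -0.009   0.8827]
```

```bash
python3 -m crank '[{"dx":-0.2,"dy":0.1,"dz":0.2,"wx":0,"wy":0,"wz":0},{"dx":-0.4,"dy":0.2,"dz":0.5,"wx":0,"wy":0,"wz":0},{"dx":-0.5,"dy":0.3,"dz":0.8,"wx":0,"wy":0,"wz":0},{"dx":-0.6,"dy":0.3,"dz":1.0,"wx":0,"wy":0,"wz":0},{"dx":-0.7,"dy":0.3,"dz":1.2,"wx":0,"wy":0,"wz":0},{"dx":-0.8,"dy":0.3,"dz":1.3,"wx":0,"wy":0,"wz":0},{"dx":-0.8,"dy":0.3,"dz":1.35,"wx":0,"wy":0,"wz":0},{"dx":-0.8,"dy":0.3,"dz":1.35,"wx":0,"wy":0,"wz":0},{"dx":-0.8,"dy":0.3,"dz":1.35,"wx":0,"wy":0,"wz":0},{"dx":-0.8,"dy":0.3,"dz":1.35,"wx":0,"wy":0,"wz":0}]'
python3 -c "
from lean2 import *
rep()"
```

```text
t: 40.15
eef_pos: [0.6399, 0.2046, 0.0729]
ee_rot: [3.125, -0.478, -0.063]
force: [-1.6, 0.7, -0.9]
width: 0.0005
gripper_force: 0.0
t 40.15 TCP [0.6399 0.2046 0.0729] lean 27.389545396335425 q [ 0.4185  0.254  -0.9163  1.666  -0.2311 -0.5341] f [-1.5592  0.7334 -0.8693]
tip corner r,z 0.07658710938656459 0.09724759885229288
tip corner r,z 0.0597146450543608 0.08851151481009943
body rear corner x,z 0.07185160158700296 0.17085822260070502
body rear corner x,z 0.07302828920667812 0.1679675281351455
to A [-0.2067  0.1903 -4.4711] [0.921  1.6254 0.0994]
to B [-0.079   0.1181  0.0265] [0.921  1.6254 0.0994]
down [-0.4598 -0.015   0.8879]
```

```bash
python3 -m crank '[{"dx":-0.2,"dy":0,"dz":0.1,"wx":0,"wy":0,"wz":0},{"dx":-0.3,"dy":0,"dz":0.2,"wx":0,"wy":0,"wz":0},{"dx":-0.35,"dy":0,"dz":0.3,"wx":0,"wy":0,"wz":0},{"dx":-0.4,"dy":0,"dz":0.4,"wx":0,"wy":0,"wz":0},{"dx":-0.45,"dy":0,"dz":0.5,"wx":0,"wy":0,"wz":0},{"dx":-0.5,"dy":0,"dz":0.6,"wx":0,"wy":0,"wz":0},{"dx":-0.55,"dy":0,"dz":0.7,"wx":0,"wy":0,"wz":0},{"dx":-0.6,"dy":0,"dz":0.8,"wx":0,"wy":0,"wz":0},{"dx":-0.6,"dy":0,"dz":0.8,"wx":0,"wy":0,"wz":0},{"dx":-0.6,"dy":0,"dz":0.8,"wx":0,"wy":0,"wz":0}]'
python3 -c "
from lean2 import *
rep()"
```

```text
t: 41.4
eef_pos: [0.6386, 0.2058, 0.067]
ee_rot: [3.121, -0.471, -0.063]
force: [0.1, 0.1, -0.3]
width: 0.0004
gripper_force: 0.0
t 41.4 TCP [0.6386 0.2058 0.067 ] lean 27.004550567851304 q [ 0.4222  0.2635 -0.9159  1.666  -0.2333 -0.5395] f [ 0.1273  0.1114 -0.2696]
tip corner r,z 0.07538082894140259 0.09131645273157826
tip corner r,z 0.05844874068532037 0.0826964925657655
body rear corner x,z 0.07096805512527062 0.16529437909307784
body rear corner x,z 0.07249498838244013 0.161713872391921
to A [ 0.1545  0.3261 -4.9337] [1.151  2.0189 0.1005]
to B [ 0.3131  0.2358 -0.4374] [1.151  2.0189 0.1005]
down [-0.4537 -0.0186  0.891 ]
```

```bash
python3 -m crank '[{"dx":-0.05,"dy":0,"dz":0.1,"wx":0,"wy":0,"wz":0},{"dx":-0.1,"dy":0,"dz":0.2,"wx":0,"wy":0,"wz":0},{"dx":-0.15,"dy":0,"dz":0.3,"wx":0,"wy":0,"wz":0},{"dx":-0.2,"dy":0,"dz":0.4,"wx":0,"wy":0,"wz":0},{"dx":-0.25,"dy":0,"dz":0.5,"wx":0,"wy":0,"wz":0},{"dx":-0.3,"dy":0,"dz":0.6,"wx":0,"wy":0,"wz":0},{"dx":-0.35,"dy":0,"dz":0.65,"wx":0,"wy":0,"wz":0},{"dx":-0.35,"dy":0,"dz":0.7,"wx":0,"wy":0,"wz":0},{"dx":-0.35,"dy":0,"dz":0.7,"wx":0,"wy":0,"wz":0},{"dx":-0.35,"dy":0,"dz":0.7,"wx":0,"wy":0,"wz":0}]'
python3 -c "
from lean2 import *
rep()"
```

```text
t: 42.65
eef_pos: [0.6395, 0.2061, 0.0636]
ee_rot: [3.118, -0.468, -0.064]
force: [-6.8, -2.8, 11.0]
width: 0.0005
gripper_force: 5.4
t 42.65 TCP [0.6395 0.2061 0.0636] lean 26.84438386720484 q [ 0.4235  0.2709 -0.9133  1.6658 -0.2357 -0.5424] f [-6.7941 -2.8211 11.0218]
tip corner r,z 0.07635350470780768 0.08796016620349931
tip corner r,z 0.059396195574645476 0.07938989384267164
body rear corner x,z 0.07193753489569281 0.16220814767492447
body rear corner x,z 0.07390064248844411 0.15810032481526892
to A [ 0.2114  0.3916 -5.2724] [1.3501 2.1874 0.0577]
to B [ 0.3832  0.2856 -0.777 ] [1.3501 2.1874 0.0577]
down [-0.4511 -0.0213  0.8922]
```

Contact, 11 N at the rear. Pressing further.

```bash
python3 -m crank '[{"dx":-0.05,"dy":0,"dz":0.05,"wx":0,"wy":0,"wz":0},{"dx":-0.05,"dy":0,"dz":0.1,"wx":0,"wy":0,"wz":0},{"dx":-0.1,"dy":0,"dz":0.15,"wx":0,"wy":0,"wz":0},{"dx":-0.1,"dy":0,"dz":0.2,"wx":0,"wy":0,"wz":0},{"dx":-0.15,"dy":0,"dz":0.25,"wx":0,"wy":0,"wz":0},{"dx":-0.15,"dy":0,"dz":0.3,"wx":0,"wy":0,"wz":0},{"dx":-0.2,"dy":0,"dz":0.35,"wx":0,"wy":0,"wz":0},{"dx":-0.2,"dy":0,"dz":0.35,"wx":0,"wy":0,"wz":0},{"dx":-0.2,"dy":0,"dz":0.35,"wx":0,"wy":0,"wz":0},{"dx":-0.2,"dy":0,"dz":0.35,"wx":0,"wy":0,"wz":0}]'
```

```text
t: 43.9
eef_pos: [0.6401, 0.2062, 0.0621]
ee_rot: [3.116, -0.467, -0.065]
force: [-8.7, -5.7, 15.7]
width: 0.0003
gripper_force: 8.0
```

```bash
python3 -m crank '[{"dx":-0.05,"dy":0,"dz":0.1,"wx":0,"wy":0,"wz":0},{"dx":-0.1,"dy":0,"dz":0.2,"wx":0,"wy":0,"wz":0},{"dx":-0.15,"dy":0,"dz":0.25,"wx":0,"wy":0,"wz":0},{"dx":-0.2,"dy":0,"dz":0.3,"wx":0,"wy":0,"wz":0},{"dx":-0.2,"dy":0,"dz":0.35,"wx":0,"wy":0,"wz":0},{"dx":-0.25,"dy":0,"dz":0.4,"wx":0,"wy":0,"wz":0},{"dx":-0.25,"dy":0,"dz":0.45,"wx":0,"wy":0,"wz":0},{"dx":-0.25,"dy":0,"dz":0.45,"wx":0,"wy":0,"wz":0},{"dx":-0.25,"dy":0,"dz":0.45,"wx":0,"wy":0,"wz":0},{"dx":-0.25,"dy":0,"dz":0.45,"wx":0,"wy":0,"wz":0}]'
```

```text
t: 45.15
eef_pos: [0.6415, 0.2068, 0.0617]
ee_rot: [3.115, -0.468, -0.066]
force: [-16.3, -6.6, 30.4]
width: 0.0003
gripper_force: 15.2
```

The force rose to 30 N with no further travel, so the rear is bottomed. Retreating along the tool axis and checking the lid.

```bash
python3 -m crank '[{"dx":0.2,"dy":0,"dz":-1,"wx":0,"wy":0,"wz":0},{"dx":0,"dy":0,"dz":-3,"wx":0,"wy":0,"wz":0},{"dx":0,"dy":0,"dz":-6,"wx":0,"wy":0,"wz":0},{"dx":-1,"dy":0,"dz":-10,"wx":0,"wy":0,"wz":0},{"dx":-4,"dy":0,"dz":-12,"wx":0,"wy":0,"wz":0},{"dx":-8,"dy":0,"dz":-14,"wx":0,"wy":0,"wz":0},{"dx":-12,"dy":0,"dz":-15,"wx":0,"wy":0,"wz":0},{"dx":-14,"dy":0,"dz":-15,"wx":0,"wy":0,"wz":0},{"dx":-14,"dy":0,"dz":-15,"wx":0,"wy":0,"wz":0},{"dx":-14,"dy":0,"dz":-15,"wx":0,"wy":0,"wz":0}]'
python3 - <<'E'
from h import *
ims=[]
for c,r0,c0 in(('side',170,225),('scene',160,215)):
  im=arm.grab_frame(c);ims.append(cv2.resize(np.ascontiguousarray(im[r0:r0+90,c0:c0+110,::-1]),(400,327),interpolation=cv2.INTER_CUBIC))
  for n in('lid','lid_knob'):print(c,n,[(np.array(d['centre']),round(d['confidence'],2)) for d in arm.mark_of(c,n)[:1]])
cv2.imwrite('pics/c7.png',np.hstack(ims));print(arm.get_state()['t'],pose()[0])
E
```

```text
t: 46.4
eef_pos: [0.4504, 0.2272, 0.135]
ee_rot: [3.11, -0.45, -0.064]
force: [-0.3, 0.3, -0.3]
width: 0.0007
gripper_force: 0.0
side lid [(array([0.5631, 0.2053, 0.0664]), 0.85)]
side lid_knob [(array([0.5645, 0.2099, 0.1006]), 0.88)]
scene lid [(array([0.5637, 0.2027, 0.0641]), 0.71)]
scene lid_knob [(array([0.5632, 0.2043, 0.1042]), 0.95)]
46.7 [0.4505 0.2267 0.1348]
```

View pics/c7.png

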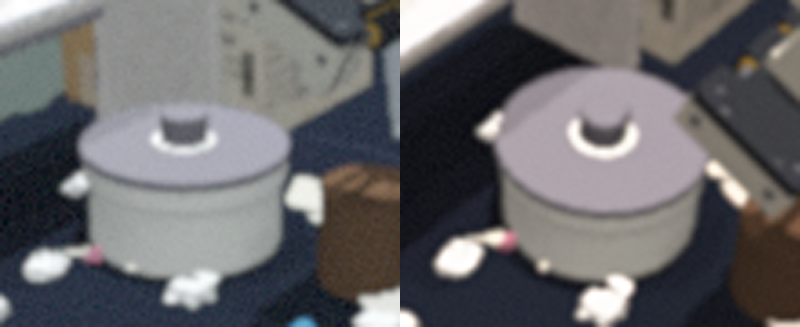

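The lid lies flush and centred on the rim in both views, with an even edge all round. The networks put the knob top at z≈0.102, which matches fully seated, and the gripper is clear. Handing in.

```bash
python3 -c "
from station import arm
print(arm.job_done())"
```

```text
the job is handed in; nothing more can be done
None
```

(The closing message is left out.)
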